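# Pry the retaining clip off the wheel stand

### The arm

A 6-joint arm with a two-finger parallel gripper is mounted at the origin on the work surface. World frame = base frame: x ahead of the robot, y to its left, z up, the work surface at z = 0. Lengths are in m, angles in rad, forces in N, time in s.
With the tool pointing down it reaches from about 0.325 to 0.775 m from the base axis. Payload 9.3 kg.
Tool frame: the origin (TCP) lies at the very end of the fingers, on their centre line; the grasp point (between the pads) lies 19 mm behind it (bot.grip_depth is the distance from the TCP to the grasp point, in m); x points along the fingers, y is the direction in which the jaws open and shut, and the axes are right-handed (so a half turn about x gives the same grasp; the last joint's range is limited). The gripper opens to 85 mm and grips with 20 to 120 N. Pads are 22 mm wide; open, the fingers measure 114 mm over their backs; the gripper's body (76 mm by 85 mm) begins 54 mm behind the grasp point. The pads swing forward as they close: fully open they stand 13 mm farther back than shut.
Start: joints at [-1.412, 0.259, 0.021, 1.334, 0, 1.418], TCP at [0.169, -0.523, 0.231] pointing down, gripper open.
Joint ranges: [-3.04, 3.04], [-0.91, 1.82], [-1.04, 1.36], [-1.92, 1.95], [-1.52, 1.45], [-3.14, 3.14]. Speed limits (rad/s): [2.22, 2.22, 2.79, 3.14, 3.14, 3.14].

### API

Orientations are given as a unit quaternion [x, y, z, w].
In Python, from station import sensors, vision, workorder, bot gives the robot as it stands. The module is installed in compiled form; this text tells all that it offers.
- The arm moves only by the tool arm_command, never from a script. Its argument "moves" is a list of rows, each an object with "linear": the shift along the world's x, y, z in cm, a list of three; "angular": the turn, a rotation vector about the world's x, y, z in degrees, a list of three. A call has 1 to 12 rows; each row shifts and turns the commanded pose from where the row before left it; what a row does not reach is not made up. A row lasts 1/10 s, in which the tool goes at most 50 mm and 8.59 degrees, less where a joint would pass 70% of its speed; a pose out of reach is approached as far as the arm can. A call with a gripper value outside its range is refused whole. "hand" is the closure, from 0 (fully open) to 1 (shut), set as the call begins (left out, the last holds). The fingers move at their own pace and stop on an object; "newtons" is the grip in N (left out, the last holds). Time passes only in rows, so rows that do not move let the fingers close. It gives the time, the measured TCP pose, the force and the opening at its end, in the units of the state.
- sensors.sense(): the state, without advancing time (a new reading comes with each control period).
- vision.capture(name): name is "scene" or "top" or "wrist"; returns the picture (400x640x3 uint8, red, green, blue); there is no depth.
- vision.calibration(name): a dict with "fov_y" (degrees; the focal length in pixels is half the picture's height over the tangent of half this angle, whatever the lens; pixels are square), "cx", "cy" (the principal point, pixels), "position" and "rotation" of the camera in the world. Camera axes: x right, y down, z forward; pixel columns grow to the right and rows downward; lengths in m; the calibration is good to about 2 mm. A picture is of the moment at which its call begins: read the wrist's pose just before it. calibration takes no time and is no camera call; for the wrist camera it gives the pose at the moment of the call.
- workorder.finish_job(): hands the job in, once; it reports no verdict.
The state is a dict: "t": time; "q": joint angles; "qd": joint speeds; "joint_efforts": joint torques, N m; "eef_pos": TCP position; "tcp_rot": TCP orientation; "ft_force": force on the tool from outside, world axes, zero at the start; "wrist_torque": the same for the moment, N m; "opening": opening from 0.0 (shut) to 1.0 (fully open).
Only numpy, scipy, OpenCV 4.12 (cv2) and the standard library are available. Lean on these libraries where they do the work, as an engineer would, in place of code of your own. Each camera call takes 0.05 s, during which the arm holds its last target. There are 200 camera calls.

### The job

Pick up the hooked pick, hook it into the loop of the spring clip that retains the wheels on the stand's spindle, and pry the clip out of its groove and off the wheels, and leave it lying in the stand's tray. Do not touch the clip with the gripper. Then lay the pick flat on the table without dropping it, clear of the clip, and leave the other things where they are.

Things in the scene. Friction and masses are not known exactly. Their poses are not given: they have to be found in the camera images.
- spindle (a point): Wheel stand fixed to the table, an open tray on one side. This point: axis of its upright steel spindle at the top face of two stacked wheels (64 mm across, top 64 mm above the table), where the clip rests. x points level from the spindle to the tray, z up. The groove, 20 mm across and 8 mm high, starts here; above it the spindle is 28 mm across, up to 90 mm above the table.
- tray (a point): Centre of the floor of the stand's black open tray (outside 125 mm along x by 130 mm, walls 4 mm thick, rim 16 mm and floor 4 mm above the table; axes as the spindle's). It lies 102.5 mm from the spindle axis along the spindle's x.
- clip: Sprung flat steel retaining clip, 6 mm thick, 83 mm long, 40 mm wide. Origin: centre of its two jaws (spindle axis while seated), at its underside; x from jaws to pull loop, which juts out level over the tray; z up. It cannot be lifted off: a level pull of about 10 N on the loop along x springs the jaws open; after 50 mm it is off the wheels, hanging by its end bar from the hook.
- clip_loop (a point): Where to hook the clip: in the opening of its pull loop, half-way up its 6 mm, 45 mm along x from the jaws' centre. The opening is 20 mm wide; along x it runs from 28 mm behind this point (the first 15 mm of that over the wheel) to 20 mm beyond it, where a 5 mm end bar closes it. Below this point all is open down to the tray.
- pick_grip (a point): Hooked pick lying on the table at the right: centre of its black handle, a straight bar 110 mm long, 22 mm wide, 36 mm tall. x points along it to the hook, z up (hook down). A 7 mm steel shank leaves the handle's end, its centre line 14 mm above the handle's centre, and 125 mm from the handle's centre it bends straight down as the hook.
- pick_tip (a point): Lowest point of the pick's hook, on the axis of its upright part: 125 mm along x from the handle's centre and 17 mm below it (1 mm above the level of the handle's underside). The hook, 7 mm round bar, goes down 27 mm below the shank's underside and ends in a toe of the same bar, bent back level towards the handle; the toe's end is 12.5 mm from the upright's axis. Axes as pick_grip.
- screwdriver: A 170 mm screwdriver with a black handle lying on the table, far right (bystander). Origin at its underside's centre.
- bottle: An upright white bottle, 48 mm across, 120 mm tall, along the far side (bystander). Origin at its underside's centre.
- jar: An upright clear jar with a white lid, 60 mm across, 75 mm tall, along the far side (bystander). Origin at its underside's centre.
- spare_wheel: A single small black-tyred wheel lying flat on the table, 64 mm across, 26 mm tall, near the robot, left (bystander). Origin at its underside's centre.
- battery: A battery pack lying on the table at the right, 138 x 46 x 25 mm (bystander). Origin at its underside's centre.
- wrench: A 150 mm steel spanner lying on the table beyond the middle (bystander). Origin at its underside's centre.
- brush: A 160 mm brush lying on the table near the robot, right (bystander). Origin at its underside's centre.
Things that resemble listed ones, but are neither listed nor needed, are in the scene too. Leave any green look-alike of the part that bears pick_grip alone. What is shaped like the clip but red is not meant.

How it is judged:
On the way, in this order (a step that is already met when the one before it is completed fails the run):
1. the pick is lifted off the table in the gripper (height (world z) of pick_grip above 0.05 m and contact force between the fingers and pick above 1 N), for 0.2 s.
2. the clip is out of its groove, more than 25 mm off the spindle axis, while the gripper holds the pick (horizontal distance between clip and spindle above 0.025 m and contact force between the fingers and pick above 1 N).
At the end, for the whole second after the job is handed in: The clip lies at rest in the tray (the centre of its jaws within 60 mm of the tray's centre both ways, and that point and its loop less than 30 mm above the table), untouched by the pick; the pick lies at rest on the table, handle level within 0.2 rad and its centre less than 30 mm up (x of clip in the frame of tray between -0.06 and 0.06 m and y of clip in the frame of tray between -0.06 and 0.06 m and height (world z) of each of clip, clip_loop, pick_grip below 0.03 m and linear speed of each of clip, pick below 0.02 m/s and angle between pick_grip's own x axis and vertical between 1.37 and 1.77 rad and contact force between pick and clip below 0.05 N).
It fails at once if the gripper or arm touches the clip (contact force between the arm and clip above 0.5 N).
It fails at once if the gripper's fingers touch the clip (contact force between the fingers and clip above 0.5 N).
It fails at once if the pick is let fall from a height or thrown (linear speed of pick above 0.7 m/s and contact force between the fingers and pick below 0.1 N).
It fails at once if another thing on the table is shoved more than 40 mm (distance of any of screwdriver, bottle, jar, spare_wheel, battery, wrench, brush from where it was at the start of the episode above 0.04 m).
It also fails if it takes over 58 s, if anything falls off the work surface, if the arm or the gripper's body presses on something with over 40 N, if the wrist force passes 120 N, or if a joint passes its speed limit or range.

## Working session

There is one attempt and no reset: what is moved stays moved. The work goes in short steps, Python scripts to look and compute and a tool call to move; the robot and the scene stay as the last step left them, time stands still between calls to the robot, and variables do not carry over. Pictures are saved under pics/ and viewed, about 8 in all and at most 12, crops included, and the job is handed in when it is done.

Besides the shell and the picture viewer there is one more tool, called after "Call:" as name(argument=value, ...), one argument or row to a line, values as JSON. arm_command: Moves the arm, as the interface text tells. Its arguments: {"type":"object","properties":{"moves":{"type":"array","items":{"type":"object","properties":{"linear":{"type":"array","items":{"type":"number"}},"angular":{"type":"array","items":{"type":"number"}}}}},"hand":{"type":"number"},"newtons":{"type":"number"}},"required":["moves"]}

```bash
mkdir -p pics; cat > h.py <<'E'
import numpy as np, cv2
from station import sensors, vision, workorder, bot
def save(im,n): cv2.imwrite('pics/'+n+'.png',cv2.cvtColor(im,cv2.COLOR_RGB2BGR))
def ray(c,uv,z):
    f=200/np.tan(np.radians(c['fov_y'])/2)
    d=np.array(c['rotation'])@np.array([(uv[0]-c['cx'])/f,(uv[1]-c['cy'])/f,1.])
    p=np.array(c['position']); return (p+d*(z-p[2])/d[2]).round(4)
def proj(c,P):
    f=200/np.tan(np.radians(c['fov_y'])/2)
    q=np.array(c['rotation']).T@(np.array(P)-np.array(c['position']))
    return (q[:2]/q[2]*f+[c['cx'],c['cy']]).round(1)
E
python3 - <<'E'
from h import *
s=sensors.sense();print(s)
for n in('top','scene'):
    print(n,vision.calibration(n)); save(vision.capture(n),n)
E
```

```text
{'t': 0.0, 'q': array([-1.41159156e+00,  2.59175262e-01,  2.07567855e-02,  1.33371205e+00,
       -2.57776864e-05,  1.41817476e+00]), 'qd': array([ 0.00040814, -0.00123766,  0.000847  ,  0.00030472,  0.00075222,
        0.00087661]), 'joint_efforts': array([-2.60674869e-04, -5.55639482e+01,  3.44530034e+01,  1.37454944e-02,
       -1.95403159e-04, -1.04485900e-05]), 'eef_pos': array([ 0.16866895, -0.52319365,  0.23067342]), 'tcp_rot': array([-0.69851885, -0.11027279,  0.69854019, -0.10932944]), 'ft_force': array([0.22831052, 0.12375185, 0.41426292]), 'wrist_torque': array([-0.00744563,  0.01795451, -0.02762715]), 'opening': 0.9990241668082316}
top {'fov_y': 54.95913306218364, 'cx': 328.03880456173846, 'cy': 199.00444663231136, 'position': array([ 0.32092982, -0.0486352 ,  0.93143387]), 'rotation': array([ 0.70934904, -0.6978927 ,  0.07086827, -0.06890144])}
scene {'fov_y': 56.31907366005309, 'cx': 311.398019755485, 'cy': 203.17700404628482, 'position': array([ 0.8114921 , -0.49206036,  0.82692843]), 'rotation': array([ 0.90125135,  0.30536359, -0.09846655, -0.29121028])}
```

Rotations are quaternions; I'll adapt the helper.

```bash
sed -i "s/np.array(c\['rotation'\])/R.from_quat(c['rotation']).as_matrix()/; 1a from scipy.spatial.transform import Rotation as R" h.py; python3 -c "
from h import *
print(ray(vision.calibration('top'),(320,200),0),ray(vision.calibration('scene'),(320,200),0))"
```

```text
[ 0.505  -0.0299  0.    ] [0.4614 0.0047 0.    ]
```

View pics/top.png

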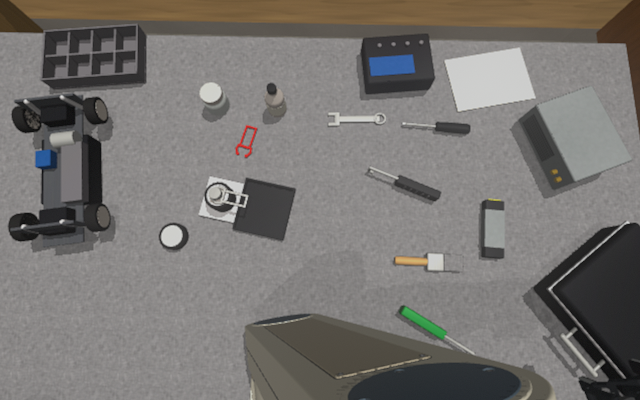

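View pics/scene.png

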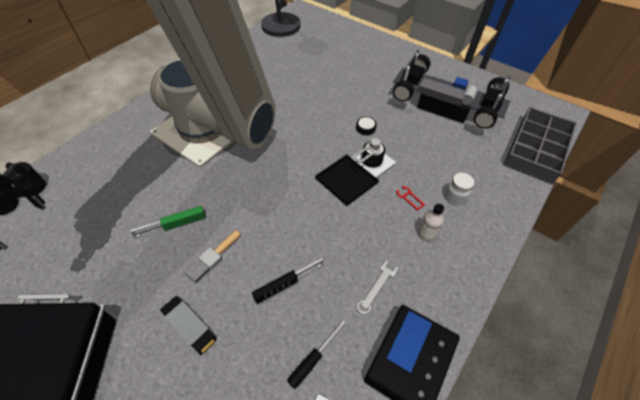

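```bash
python3 - <<'E'
from h import *
im=cv2.imread('pics/top.png');c=vision.calibration('top')
cv2.imwrite('pics/crop.png',cv2.resize(np.hstack([im[155:255,190:310],im[155:255,355:450]]),None,fx=3.6,fy=3.6,interpolation=cv2.INTER_CUBIC))
g=im.max(2)
for n,(x0,y0,x1,y1),th in(('handle',(388,165,445,205),60),('tray',(225,170,300,245),62)):
    m=(g[y0:y1,x0:x1]<th).astype(np.uint8)
    cs,_=cv2.findContours(m,0,2);k=max(cs,key=cv2.contourArea)
    r=cv2.minAreaRect(k); b=cv2.boxPoints(r)+[x0,y0]
    z=.036 if n=='handle' else .016
    P=np.array([ray(c,p,z) for p in b]);print(n,b.round(1).tolist(),P.tolist(),P.mean(0))
    e=[P[1]-P[0],P[2]-P[1]];print([(np.linalg.norm(v).round(4),np.degrees(np.arctan2(v[1],v[0])).round(1)) for v in e])
E
```

```text
handle [[393.7, 183.5], [396.0, 180.0], [403.6, 185.1], [401.3, 188.5]] [[0.5412, -0.2064, 0.036], [0.5498, -0.2121, 0.036], [0.5376, -0.2301, 0.036], [0.529, -0.2244, 0.036]] [ 0.5394  -0.21825  0.036  ]
[(np.float64(0.0103), np.float64(-33.5)), (np.float64(0.0217), np.float64(-124.1))]
tray [[243.0, 179.0], [292.0, 179.0], [292.0, 193.0], [243.0, 193.0]] [[0.5511, 0.1595, 0.016], [0.5532, 0.0394, 0.016], [0.518, 0.0382, 0.016], [0.516, 0.1574, 0.016]] [0.534575 0.098625 0.016   ]
[(np.float64(0.1201), np.float64(-89.0)), (np.float64(0.0352), np.float64(-178.0))]
```

View pics/crop.png

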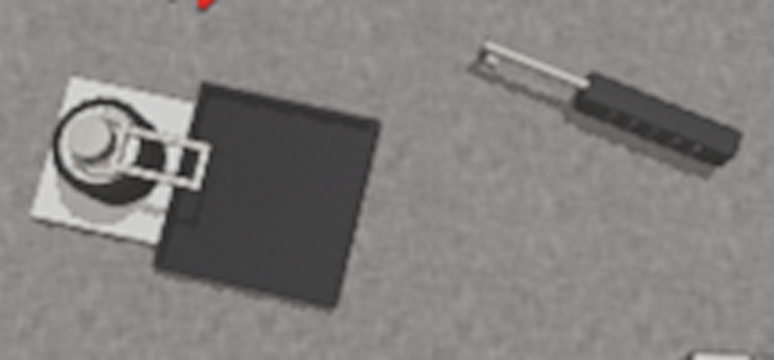

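```bash
python3 - <<'E'
from h import *
c=vision.calibration('top')
L=lambda u,v,z:ray(c,(190+u/3.6,155+v/3.6),z)
Q=lambda u,v,z:ray(c,(355+(u-432)/3.6,155+v/3.6),z)
a=lambda v:np.degrees(np.arctan2(v[1],v[0])).round(1)
b,e=Q(487,45,.032),Q(588,84,.032);print('bend',b,'hend',e,np.linalg.norm(b-e),a(b-e))
p,q=Q(595,73,.036),Q(741,130,.036);print('handle edge',p,q,np.linalg.norm(p-q),a(p-q))
print('spindle top',L(91,140,.09))
print('bar',L(209,143,.07),L(199,188,.07),a(L(209,143,.07)-L(199,188,.07)), 'mid',L(204,165.5,.07))
T=[L(203,82,.016),L(380,122,.016),L(336,308,.016),L(155,268,.016)]
print(T,sum(T)/4,[a(T[1]-T[0]),a(T[2]-T[3]),a(T[0]-T[3]),a(T[1]-T[2])],np.linalg.norm(T[1]-T[0]),np.linalg.norm(T[0]-T[3]))
c2=vision.calibration('scene'); print(proj(c2,b))
E
```

```text
bend [ 0.5811 -0.151   0.032 ] hend [ 0.5551 -0.2185  0.032 ] 0.072334293388406 68.9
handle edge [ 0.5617 -0.2226  0.036 ] [ 0.5243 -0.3187  0.036 ] 0.10312114235208994 68.7
spindle top [0.4972 0.2025 0.09  ]
bar [0.5007 0.1335 0.07  ] [0.4716 0.1381 0.07  ] -9.0 mid [0.4861 0.1358 0.07  ]
[array([0.5543, 0.1514, 0.016 ]), array([0.5284, 0.0299, 0.016 ]), array([0.4022, 0.0549, 0.016 ]), array([0.4267, 0.1758, 0.016 ])] [0.4779 0.103  0.016 ] [np.float64(-102.0), np.float64(-101.5), np.float64(-10.8), np.float64(-11.2)] 0.12422986758424887 0.12991197019520564
[321.5 258.8]
```

```bash
python3 - <<'E'
from h import *
s=sensors.sense();M=R.from_quat(s['tcp_rot']).as_matrix();print(M.round(3))
y=M[:,1];yaw=np.degrees(np.arctan2(y[1],y[0]));print(yaw,'need turn',(68.8+90-yaw+90)%180-90, bot.grip_depth)
E
```

```text
[[-0.     0.307 -0.952]
 [ 0.001 -0.952 -0.307]
 [-1.    -0.001 -0.   ]]
-72.13570807436018 need turn 50.93570807436021 0.0187
```

Call:
arm_command(
  moves=[
    {"linear": [3.05, 2.12, -0.25], "angular": [0, 0, 4.25]},
    {"linear": [3.05, 2.12, -0.25], "angular": [0, 0, 4.25]},
    {"linear": [3.05, 2.12, -0.25], "angular": [0, 0, 4.25]},
    {"linear": [3.05, 2.12, -0.25], "angular": [0, 0, 4.25]},
    {"linear": [3.05, 2.12, -0.25], "angular": [0, 0, 4.25]},
    {"linear": [3.05, 2.12, -0.25], "angular": [0, 0, 4.25]},
    {"linear": [3.05, 2.12, -0.25], "angular": [0, 0, 4.25]},
    {"linear": [3.05, 2.12, -0.25], "angular": [0, 0, 4.25]},
    {"linear": [3.05, 2.12, -0.25], "angular": [0, 0, 4.25]},
    {"linear": [3.05, 2.12, -0.25], "angular": [0, 0, 4.25]},
    {"linear": [3.05, 2.12, -0.25], "angular": [0, 0, 4.25]},
    {"linear": [3.05, 2.12, -0.25], "angular": [0, 0, 4.25]},
  ],
  hand=0,
  newtons=80,
)

```text
t: 1.3
eef_pos: [0.5357, -0.2679, 0.2008]
tcp_rot: [-0.582, -0.401, 0.583, -0.401]
ft_force: [0.5, 0.3, 0.6]
opening: 0.999
```

Call:
arm_command(
  moves=[
    {"linear": [0, 0, 0]},
    {"linear": [0, 0, 0]},
    {"linear": [0, 0, 0]},
  ],
)

```text
$.moves[0]: bad value
```

```bash
python3 - <<'E'
from h import *
s=sensors.sense();M=R.from_quat(s['tcp_rot']).as_matrix();print(s['t'],s['eef_pos'],M.round(3).tolist(),s['q'])
c=vision.calibration('wrist');im=vision.capture('wrist');save(im,'w1');np.save('w1c.npy',c,allow_pickle=True)
print(c,proj(c,(.5355,-.2685,.036)),proj(c,(.5811,-.151,.032)))
E
```

```text
1.3 [ 0.53574432 -0.26790205  0.20082787] [[-0.001, 0.934, -0.358], [0.0, -0.358, -0.934], [-1.0, -0.001, -0.0]] [-6.03683358e-01  3.52498101e-01  7.99052787e-02  1.29885213e+00
 -6.72552029e-05  1.33289080e+00]
{'fov_y': 67.38089017291401, 'cx': 318.92393764045175, 'cy': 194.3016725844818, 'position': array([ 0.55884086, -0.20670567,  0.34312909]), 'rotation': array([ 0.97478112, -0.18008792, -0.02482666,  0.12943627])} [319.7 178.5] [320.4  47.6]
```

View pics/w1.png

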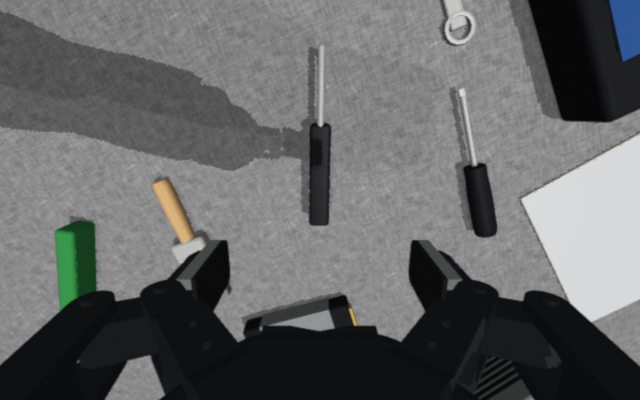

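```bash
python3 - <<'E'
from h import *
c=np.load('w1c.npy',allow_pickle=True).item()
d=np.array([np.cos(np.radians(68.8)),np.sin(np.radians(68.8)),0])
for dx in(-.055,.055):
  for z in(0,.036): print(dx,z,proj(c,np.array([.5355,-.2685,z])+dx*d))
print('bend',ray(c,(322,47),.032),'near end',ray(c,(319,223.5),.036))
b=ray(c,(322,47),.032);n=ray(c,(319,223.5),.036);v=(b-n)[:2];print(np.linalg.norm(v),np.degrees(np.arctan2(v[1],v[0])),n[:2]+.055*v/np.linalg.norm(v),b[:2]-.125*v/np.linalg.norm(v))
E
```

```text
-0.055 0 [319.5 216.8]
-0.055 0.036 [319.5 227.8]
0.055 0 [320.  123.4]
0.055 0.036 [320.  124.6]
bend [ 0.5827 -0.151   0.032 ] near end [ 0.5169 -0.315   0.036 ]
0.17670778137931561 68.13838059517161 [ 0.53738014 -0.26395528] [ 0.53615423 -0.26701074]
```

Call:
arm_command(
  moves=[
    {"linear": [0.1, 0.15, -3.6], "angular": [0, 0, -0.7]},
    {"linear": [0, 0, -3.6], "angular": [0, 0, 0]},
    {"linear": [0, 0, -3.6], "angular": [0, 0, 0]},
    {"linear": [0, 0, -3.6], "angular": [0, 0, 0]},
    {"linear": [0, 0, -3.0], "angular": [0, 0, 0]},
    {"linear": [0, 0, -1.5], "angular": [0, 0, 0]},
    {"linear": [0, 0, -0.5], "angular": [0, 0, 0]},
    {"linear": [0, 0, 0], "angular": [0, 0, 0]},
  ],
  hand=0,
)

```text
t: 2.15
eef_pos: [0.5354, -0.2674, 0.0067]
tcp_rot: [-0.585, -0.397, 0.586, -0.396]
ft_force: [-0.6, 0.2, 0.4]
opening: 0.998
```

Call:
arm_command(
  moves=[
    {"linear": [0, 0, 0], "angular": [0, 0, 0]},
    {"linear": [0, 0, 0], "angular": [0, 0, 0]},
    {"linear": [0, 0, 0], "angular": [0, 0, 0]},
    {"linear": [0, 0, 0], "angular": [0, 0, 0]},
    {"linear": [0, 0, 0], "angular": [0, 0, 0]},
    {"linear": [0, 0, 0], "angular": [0, 0, 0]},
    {"linear": [0, 0, 0], "angular": [0, 0, 0]},
    {"linear": [0, 0, 0], "angular": [0, 0, 0]},
    {"linear": [0, 0, 0], "angular": [0, 0, 0]},
    {"linear": [0, 0, 0], "angular": [0, 0, 0]},
  ],
  hand=1,
  newtons=90,
)

```text
t: 3.15
eef_pos: [0.5361, -0.2678, 0.0081]
tcp_rot: [0.586, 0.396, -0.585, 0.397]
ft_force: [0.3, 0.5, 6.7]
opening: 0.237
```

Call:
arm_command(
  moves=[
    {"linear": [0, 0, 1], "angular": [0, 0, 0]},
    {"linear": [0, 0, 2], "angular": [0, 0, 0]},
    {"linear": [0, 0, 3], "angular": [0, 0, 0]},
    {"linear": [0, 0, 3], "angular": [0, 0, 0]},
    {"linear": [0, 0, 2], "angular": [0, 0, 0]},
    {"linear": [0, 0, 1], "angular": [0, 0, 0]},
    {"linear": [0, 0, 0], "angular": [0, 0, 0]},
    {"linear": [0, 0, 0], "angular": [0, 0, 0]},
    {"linear": [0, 0, 0], "angular": [0, 0, 0]},
  ],
)

```text
t: 4.05
eef_pos: [0.5351, -0.2672, 0.1259]
tcp_rot: [-0.585, -0.397, 0.586, -0.395]
ft_force: [-0.0, -0.9, -1.4]
opening: 0.239
```

Call:
arm_command(
  moves=[
    {"linear": [-0.3, 1.4, 0], "angular": [0, 0, 0.8]},
    {"linear": [-0.6, 2.7, 0], "angular": [0, 0, 0.9]},
    {"linear": [-0.7, 2.9, 0], "angular": [0, 0, 0.9]},
    {"linear": [-0.7, 2.9, 0], "angular": [0, 0, 0.9]},
    {"linear": [-0.7, 2.9, 0], "angular": [0, 0, 0.9]},
    {"linear": [-0.7, 2.9, 0], "angular": [0, 0, 0.9]},
    {"linear": [-0.7, 2.9, 0], "angular": [0, 0, 0.9]},
    {"linear": [-0.7, 2.9, 0], "angular": [0, 0, 0.9]},
    {"linear": [-0.7, 2.9, 0], "angular": [0, 0, 0.9]},
    {"linear": [-0.7, 2.9, 0], "angular": [0, 0, 0.9]},
    {"linear": [-0.5, 2.0, 0], "angular": [0, 0, 0.9]},
    {"linear": [-0.2, 1.1, 0], "angular": [0, 0, 0.5]},
  ],
)

```text
t: 5.25
eef_pos: [0.4623, 0.0383, 0.1269]
tcp_rot: [-0.547, -0.448, 0.547, -0.448]
ft_force: [-0.1, 0.2, -1.0]
opening: 0.241
```

Call:
arm_command(
  moves=[
    {"linear": [0, 0, 0], "angular": [0, 0, 0]},
    {"linear": [0, 0, 0], "angular": [0, 0, 0]},
    {"linear": [0, 0, 0], "angular": [0, 0, 0]},
  ],
)

```text
t: 5.55
eef_pos: [0.464, 0.0357, 0.1271]
tcp_rot: [-0.548, -0.447, 0.548, -0.447]
ft_force: [-0.5, 0.5, -1.3]
opening: 0.242
```

```bash
python3 - <<'E'
from h import *
s=sensors.sense();M=R.from_quat(s['tcp_rot']).as_matrix();print(s['t'],s['eef_pos'],M.round(3).tolist(),s['opening'])
C={}
C['wrist']=vision.calibration('wrist');im=vision.capture('wrist');C['scene']=vision.calibration('scene')
sc=vision.capture('scene');np.save('c2.npy',C,allow_pickle=True)
save(im,'w2raw');save(sc,'s2raw')
a=cv2.resize(im[0:260,180:480],None,fx=1.6,fy=1.6,interpolation=2)
b=cv2.resize(sc[130:260,300:460],None,fx=3.2,fy=3.2,interpolation=2)[:416,:]
b=cv2.resize(sc[125:255,305:405],None,fx=3.2,fy=3.2,interpolation=2)
save(np.hstack([a,b]),'w2')
for P in((.4891,.1588,.067),(.4891,.1588,.12),(.4983,.2035,.09)): print(P,proj(C['wrist'],P),proj(C['scene'],P))
E
```

```text
5.55 [0.46396049 0.03570677 0.12713178] [[-0.0, 0.98, -0.201], [-0.0, -0.201, -0.98], [-1.0, -0.0, 0.0]] 0.24172748170677616
(0.4891, 0.1588, 0.067) [320.   9.] [361.8 154.9]
(0.4891, 0.1588, 0.12) [320.3 -32.4] [363.9 141.1]
(0.4983, 0.2035, 0.09) [ 320.3 -112.8] [374.3 141.2]
```

View pics/w2.png

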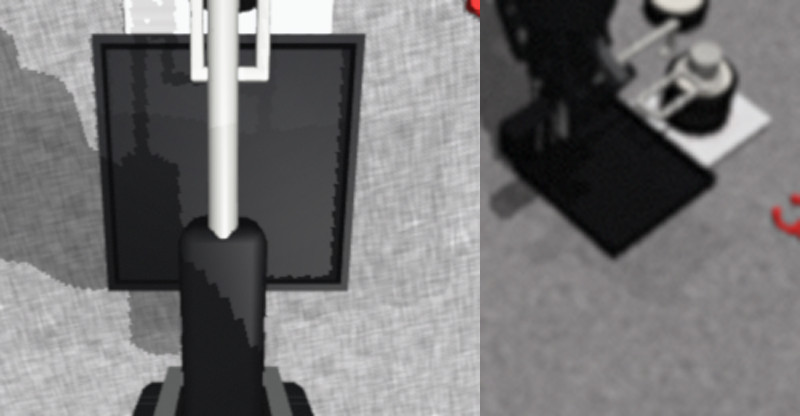

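```bash
python3 - <<'E'
from h import *
C=np.load('c2.npy',allow_pickle=True).item();c=C['wrist']
W=lambda u,v,z:ray(c,(180+u/1.6,v/1.6),z)
d=np.array([.201,.98]);n=np.array([.98,-.201]);o=np.array([.46396,.03571])
f=lambda P:((P[:2]-o)@d,(P[:2]-o)@n)
for nm,u,v,z in(('bar outer mid',230,80,.07),('bar inner mid',230,66,.07),('inL',203,60,.07),('inR',257,60,.07),('inL0',205,2,.07),('inR0',256,2,.07),('shank near',223,232,.152),('shank far',223,2,.152),('handle L',180,260,.156),('handle R',265,260,.156)):
    P=W(u,v,z);print(nm,P,np.round(f(P),4))
E
```

```text
bar outer mid [0.4867 0.1358 0.07  ] [0.1027 0.0022]
bar inner mid [0.4877 0.1405 0.07  ] [0.1075 0.0022]
inL [0.4781 0.1446 0.07  ] [ 0.1096 -0.008 ]
inR [0.4981 0.1405 0.07  ] [0.1096 0.0124]
inL0 [0.4829 0.1633 0.07  ] [ 0.1288 -0.0071]
inR0 [0.5012 0.1595 0.07  ] [0.1288 0.0116]
shank near [0.4743 0.0883 0.152 ] [ 0.0536 -0.0004]
shank far [0.4841 0.1365 0.152 ] [ 0.1028 -0.0005]
handle L [0.463  0.0842 0.156 ] [ 0.0473 -0.0107]
handle R [0.4828 0.0802 0.156 ] [0.0474 0.0095]
```

Call:
arm_command(
  moves=[
    {"linear": [0.16, 0.12, 0], "angular": [0, 0, 0]},
    {"linear": [0.16, 0.12, 0], "angular": [0, 0, 0]},
    {"linear": [0, 0, -0.7], "angular": [0, 0, 0]},
    {"linear": [0, 0, -0.9], "angular": [0, 0, 0]},
    {"linear": [0, 0, -0.9], "angular": [0, 0, 0]},
    {"linear": [0, 0, -0.9], "angular": [0, 0, 0]},
    {"linear": [0, 0, -0.6], "angular": [0, 0, 0]},
    {"linear": [0, 0, 0], "angular": [0, 0, 0]},
    {"linear": [0, 0, 0], "angular": [0, 0, 0]},
    {"linear": [0, 0, 0], "angular": [0, 0, 0]},
  ],
)

```text
t: 6.65
eef_pos: [0.4672, 0.0388, 0.0876]
tcp_rot: [0.548, 0.447, -0.548, 0.447]
ft_force: [-0.4, -0.0, -1.8]
opening: 0.246
```

```bash
python3 - <<'E'
from h import *
s=sensors.sense();print(s['eef_pos'])
for n in('scene','top'): save(vision.capture(n),n+'3')
sc=cv2.cvtColor(cv2.imread('pics/scene3.png'),4)[110:210,320:410];tp=cv2.cvtColor(cv2.imread('pics/top3.png'),4)[155:255,190:290]
save(cv2.resize(np.hstack([sc,tp]),None,fx=4.2,fy=4.2,interpolation=2),'v3')
E
```

```text
[0.46716249 0.03880138 0.08758394]
```

View pics/v3.png

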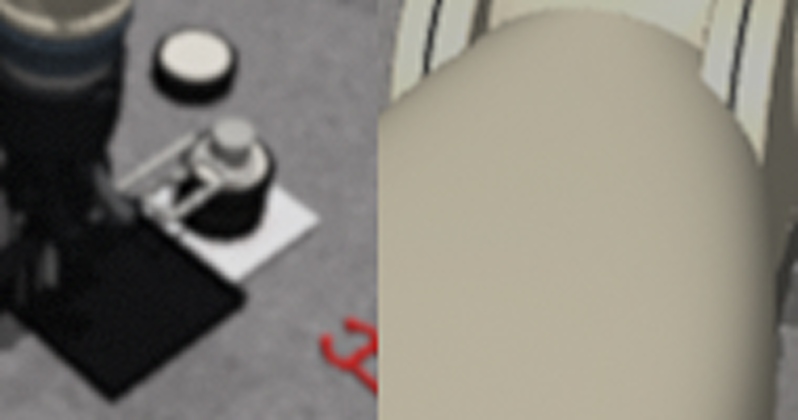

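```bash
python3 - <<'E'
from h import *
c=vision.calibration('scene');o=np.array([.46716,.0388]);d=np.array([.201,.98])
for l in(.055,.125):
  for z in(.107,.112,.117): print(l,z,proj(c,[*(o+l*d),z]), (proj(c,[*(o+l*d),z])-[320,110])*4.2)
E
```

```text
0.055 0.107 [346.1 157.3] [109.62 198.66]
0.055 0.112 [346.2 156. ] [110.04 193.2 ]
0.055 0.117 [346.4 154.6] [110.88 187.32]
0.125 0.107 [364.9 144.6] [188.58 145.32]
0.125 0.112 [365.1 143.3] [189.42 139.86]
0.125 0.117 [365.3 141.9] [190.26 133.98]
```

Call:
arm_command(
  moves=[
    {"linear": [0, 0, -0.4], "angular": [0, 0, 0]},
    {"linear": [0, 0, -0.5], "angular": [0, 0, 0]},
    {"linear": [0, 0, -0.5], "angular": [0, 0, 0]},
    {"linear": [0, 0, -0.5], "angular": [0, 0, 0]},
    {"linear": [0, 0, -0.5], "angular": [0, 0, 0]},
    {"linear": [0, 0, -0.4], "angular": [0, 0, 0]},
    {"linear": [0, 0, -0.3], "angular": [0, 0, 0]},
    {"linear": [0, 0, 0], "angular": [0, 0, 0]},
    {"linear": [0, 0, 0], "angular": [0, 0, 0]},
    {"linear": [0, 0, 0], "angular": [0, 0, 0]},
  ],
  newtons=110,
)

```text
t: 7.75
eef_pos: [0.4671, 0.0388, 0.0565]
tcp_rot: [0.548, 0.447, -0.548, 0.447]
ft_force: [-0.4, 0.6, -1.9]
opening: 0.236
```

Call:
arm_command(
  moves=[
    {"linear": [-0.08, -0.39, 0], "angular": [0, 0, 0]},
    {"linear": [-0.08, -0.39, 0], "angular": [0, 0, 0]},
    {"linear": [-0.08, -0.39, 0], "angular": [0, 0, 0]},
    {"linear": [-0.06, -0.29, 0], "angular": [0, 0, 0]},
    {"linear": [-0.06, -0.29, 0], "angular": [0, 0, 0]},
    {"linear": [-0.06, -0.29, 0], "angular": [0, 0, 0]},
    {"linear": [-0.04, -0.2, 0], "angular": [0, 0, 0]},
  ],
)

```text
t: 8.45
eef_pos: [0.4626, 0.0175, 0.0564]
tcp_rot: [0.549, 0.448, -0.547, 0.447]
ft_force: [2.2, 9.7, -0.8]
opening: 0.234
```

Call:
arm_command(
  moves=[
    {"linear": [-0.06, -0.29, 0], "angular": [0, 0, 0]},
    {"linear": [-0.06, -0.29, 0], "angular": [0, 0, 0]},
    {"linear": [-0.06, -0.29, 0], "angular": [0, 0, 0]},
    {"linear": [-0.06, -0.29, 0], "angular": [0, 0, 0]},
    {"linear": [-0.06, -0.29, 0], "angular": [0, 0, 0]},
    {"linear": [-0.06, -0.29, 0], "angular": [0, 0, 0]},
  ],
)

```text
t: 9.05
eef_pos: [0.4586, -0.0014, 0.0563]
tcp_rot: [-0.548, -0.447, 0.548, -0.447]
ft_force: [0.3, -0.2, -2.4]
opening: 0.235
```

Call:
arm_command(
  moves=[
    {"linear": [-0.06, -0.29, 0], "angular": [0, 0, 0]},
    {"linear": [-0.06, -0.29, 0], "angular": [0, 0, 0]},
    {"linear": [-0.04, -0.2, 0], "angular": [0, 0, 0]},
    {"linear": [-0.02, -0.1, 0], "angular": [0, 0, 0]},
    {"linear": [0, 0, 0], "angular": [0, 0, 0]},
  ],
)

```text
t: 9.55
eef_pos: [0.4569, -0.0099, 0.0563]
tcp_rot: [-0.548, -0.447, 0.548, -0.447]
ft_force: [1.0, -0.1, -1.3]
opening: 0.233
```

```bash
python3 - <<'E'
from h import *
s=sensors.sense();print(s['eef_pos'],s['ft_force'],s['opening'])
c=vision.calibration('wrist');print(c['position'].tolist(),c['rotation'].tolist())
w=vision.capture('wrist');sc=vision.capture('scene');save(w,'w4r');save(sc,'s4r')
a=cv2.resize(w[0:200,220:420],None,fx=2.1,fy=2.1,interpolation=2)
b=cv2.resize(sc[115:215,320:410],None,fx=4.2,fy=4.2,interpolation=2)
save(np.hstack([a,b]),'v4')
E
```

```text
[ 0.45690886 -0.00994294  0.0562888 ] [ 1.0425234  -0.05466582 -1.28605868] 0.2327889604463866
[0.4694896336504458, 0.05435607223159633, 0.1985617319126352] [0.9862613540448988, -0.09959900885456298, -0.013779467259046278, 0.13106755981084137]
```

View pics/v4.png

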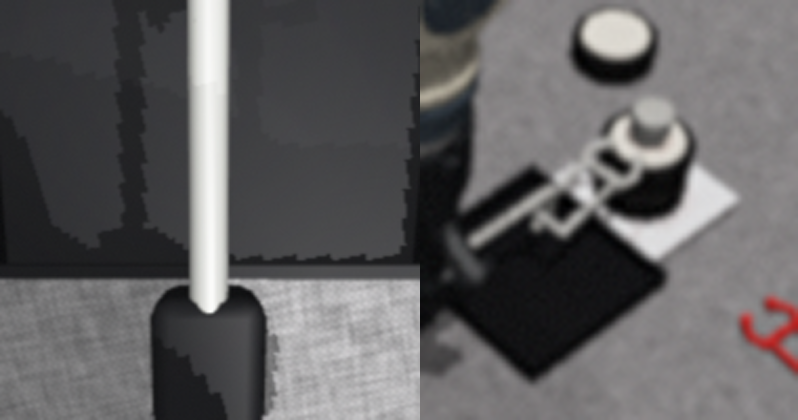

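Call:
arm_command(
  moves=[
    {"linear": [0, 0, 0.22], "angular": [-0.98, 0.2, 0]},
    {"linear": [0, 0, 0.22], "angular": [-0.98, 0.2, 0]},
    {"linear": [0, 0, 0.22], "angular": [-0.98, 0.2, 0]},
    {"linear": [0, 0, 0.22], "angular": [-0.98, 0.2, 0]},
    {"linear": [0, 0, 0.22], "angular": [-0.98, 0.2, 0]},
    {"linear": [0, 0, 0.22], "angular": [-0.98, 0.2, 0]},
    {"linear": [-0.04, -0.2, 0], "angular": [0, 0, 0]},
    {"linear": [-0.04, -0.2, 0], "angular": [0, 0, 0]},
    {"linear": [-0.04, -0.2, 0], "angular": [0, 0, 0]},
    {"linear": [-0.04, -0.2, 0], "angular": [0, 0, 0]},
  ],
)

```text
t: 10.65
eef_pos: [0.4552, -0.0181, 0.0694]
tcp_rot: [-0.518, -0.423, 0.576, -0.47]
ft_force: [-1.2, 0.1, -1.4]
opening: 0.239
```

Call:
arm_command(
  moves=[
    {"linear": [-0.04, -0.2, 0], "angular": [0, 0, 0]},
    {"linear": [-0.04, -0.2, 0], "angular": [0, 0, 0]},
    {"linear": [-0.04, -0.2, 0], "angular": [0, 0, 0]},
    {"linear": [-0.04, -0.2, 0], "angular": [0, 0, 0]},
    {"linear": [-0.04, -0.2, 0], "angular": [0, 0, 0]},
    {"linear": [-0.04, -0.2, 0], "angular": [0, 0, 0]},
    {"linear": [-0.04, -0.2, 0], "angular": [0, 0, 0]},
    {"linear": [-0.04, -0.2, 0], "angular": [0, 0, 0]},
    {"linear": [-0.02, -0.1, 0], "angular": [0, 0, 0]},
    {"linear": [0, 0, 0], "angular": [0, 0, 0]},
    {"linear": [0, 0, 0], "angular": [0, 0, 0]},
  ],
)

```text
t: 11.75
eef_pos: [0.4519, -0.0348, 0.0695]
tcp_rot: [-0.518, -0.423, 0.576, -0.47]
ft_force: [1.0, -0.0, -0.8]
opening: 0.235
```

```bash
python3 - <<'E'
from h import *
s=sensors.sense();print(s['eef_pos'],s['ft_force'],s['opening'])
w=vision.capture('wrist');sc=vision.capture('scene');save(w,'w5r');save(sc,'s5r')
a=cv2.resize(w[0:200,220:420],None,fx=2.1,fy=2.1,interpolation=2)
b=cv2.resize(sc[115:215,320:410],None,fx=4.2,fy=4.2,interpolation=2)
save(np.hstack([a,b]),'v5')
E
```

```text
[ 0.45192986 -0.03480943  0.06949368] [ 1.03038481 -0.01618528 -0.7973907 ] 0.23536036252115594
```

View pics/v5.png

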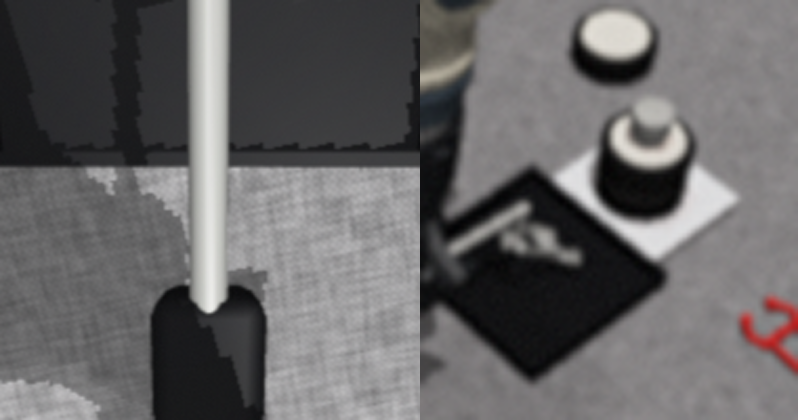

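Call:
arm_command(
  moves=[
    {"linear": [-0.04, -0.2, -0.2], "angular": [0, 0, 0]},
    {"linear": [-0.06, -0.3, -0.3], "angular": [0, 0, 0]},
    {"linear": [-0.06, -0.3, -0.4], "angular": [0, 0, 0]},
    {"linear": [-0.06, -0.3, -0.4], "angular": [0, 0, 0]},
    {"linear": [-0.06, -0.3, -0.4], "angular": [0, 0, 0]},
    {"linear": [-0.06, -0.3, -0.4], "angular": [0, 0, 0]},
    {"linear": [-0.04, -0.2, -0.4], "angular": [0, 0, 0]},
    {"linear": [-0.02, -0.1, -0.4], "angular": [0, 0, 0]},
    {"linear": [0, 0, -0.4], "angular": [0, 0, 0]},
    {"linear": [0, 0, -0.3], "angular": [0, 0, 0]},
    {"linear": [0, 0, 0], "angular": [0, 0, 0]},
    {"linear": [0, 0, 0], "angular": [0, 0, 0]},
  ],
)

```text
t: 13.05
eef_pos: [0.4479, -0.0547, 0.0335]
tcp_rot: [-0.518, -0.423, 0.576, -0.47]
ft_force: [1.0, 0.1, -1.1]
opening: 0.238
```

```bash
python3 - <<'E'
from h import *
s=sensors.sense();print(s['eef_pos'],s['ft_force'],s['opening'])
w=vision.capture('wrist');sc=vision.capture('scene');save(sc,'s6r')
b=cv2.resize(sc[130:230,310:410],None,fx=5.5,fy=5.5,interpolation=2)
save(b,'v6')
E
```

```text
[ 0.44793349 -0.05466489  0.03345716] [ 1.03154444  0.0816597  -1.06557776] 0.2380128648716269
```

View pics/v6.png

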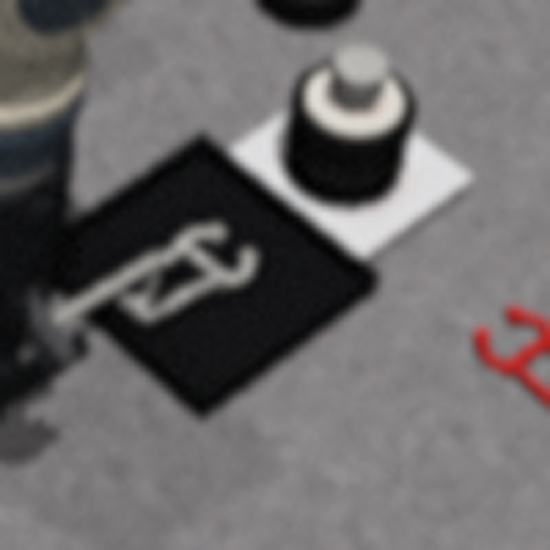

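Call:
arm_command(
  moves=[
    {"linear": [0, 0, -0.34], "angular": [0.98, -0.2, 0]},
    {"linear": [0, 0, -0.34], "angular": [0.98, -0.2, 0]},
    {"linear": [0, 0, -0.34], "angular": [0.98, -0.2, 0]},
    {"linear": [0, 0, -0.34], "angular": [0.98, -0.2, 0]},
    {"linear": [0, 0, -0.34], "angular": [0.98, -0.2, 0]},
    {"linear": [0, 0, -0.34], "angular": [0.98, -0.2, 0]},
    {"linear": [0, 0, 0], "angular": [0, 0, 0]},
    {"linear": [0, 0, 0], "angular": [0, 0, 0]},
  ],
)

```text
t: 13.95
eef_pos: [0.4478, -0.055, 0.013]
tcp_rot: [-0.548, -0.447, 0.548, -0.447]
ft_force: [0.1, -1.3, -0.4]
opening: 0.24
```

Call:
arm_command(
  moves=[
    {"linear": [0.04, 0.2, 0], "angular": [0, 0, 0]},
    {"linear": [0.04, 0.2, 0], "angular": [0, 0, 0]},
    {"linear": [0.06, 0.29, 0], "angular": [0, 0, 0]},
    {"linear": [0.06, 0.29, 0], "angular": [0, 0, 0]},
    {"linear": [0.06, 0.29, 0], "angular": [0, 0, 0]},
    {"linear": [0.06, 0.29, 0], "angular": [0, 0, 0]},
    {"linear": [0.04, 0.2, 0], "angular": [0, 0, 0]},
    {"linear": [0, 0, 0], "angular": [0, 0, 0]},
    {"linear": [0, 0, 0], "angular": [0, 0, 0]},
  ],
)

```text
t: 14.85
eef_pos: [0.4515, -0.0371, 0.0131]
tcp_rot: [-0.548, -0.447, 0.548, -0.447]
ft_force: [0.9, -0.7, -1.6]
opening: 0.235
```

```bash
python3 - <<'E'
from h import *
s=sensors.sense();print(s['eef_pos'],s['ft_force'],s['opening'])
sc=vision.capture('scene');save(sc,'s7r')
b=cv2.resize(sc[130:230,310:410],None,fx=5.5,fy=5.5,interpolation=2)
save(b,'v7')
E
```

```text
[ 0.45151655 -0.03714537  0.0130595 ] [ 0.94316077 -0.7417136  -1.55097123] 0.23535782197892544
```

View pics/v7.png

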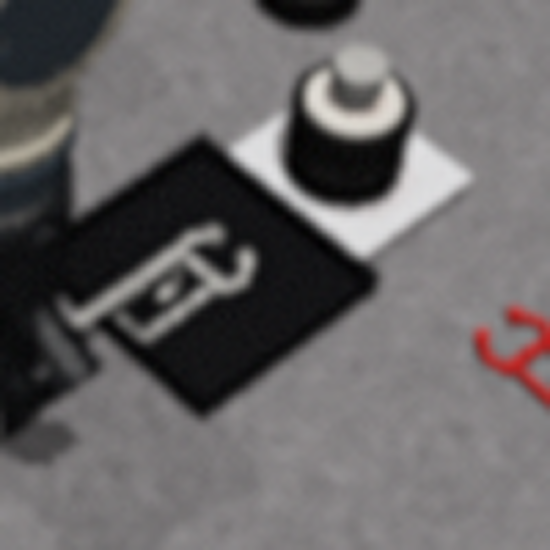

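Call:
arm_command(
  moves=[
    {"linear": [0, 0, 0.4], "angular": [0, 0, 0]},
    {"linear": [0, 0, 0.5], "angular": [0, 0, 0]},
    {"linear": [0, 0, 0.6], "angular": [0, 0, 0]},
    {"linear": [0, 0, 1.0], "angular": [0, 0, 0]},
    {"linear": [0, 0, 1.5], "angular": [0, 0, 0]},
    {"linear": [0, 0, 1.5], "angular": [0, 0, 0]},
    {"linear": [0, 0, 1.5], "angular": [0, 0, 0]},
    {"linear": [0, 0, 1.0], "angular": [0, 0, 0]},
    {"linear": [0, 0, 0.5], "angular": [0, 0, 0]},
  ],
)

```text
t: 15.8
eef_pos: [0.4519, -0.0373, 0.0994]
tcp_rot: [0.548, 0.447, -0.547, 0.448]
ft_force: [1.0, 0.1, -1.8]
opening: 0.236
```

Call:
arm_command(
  moves=[
    {"linear": [0.4, -1.1, 0], "angular": [0, 0, -0.9]},
    {"linear": [0.7, -2.0, 0], "angular": [0, 0, -0.9]},
    {"linear": [0.8, -2.3, 0], "angular": [0, 0, -0.9]},
    {"linear": [0.8, -2.3, 0], "angular": [0, 0, -0.9]},
    {"linear": [0.8, -2.3, 0], "angular": [0, 0, -0.9]},
    {"linear": [0.8, -2.3, 0], "angular": [0, 0, -0.9]},
    {"linear": [0.8, -2.3, 0], "angular": [0, 0, -0.9]},
    {"linear": [0.8, -2.3, 0], "angular": [0, 0, -0.9]},
    {"linear": [0.8, -2.3, 0], "angular": [0, 0, -0.9]},
    {"linear": [0.8, -2.3, 0], "angular": [0, 0, -0.9]},
    {"linear": [0.7, -1.0, 0], "angular": [0, 0, -0.7]},
    {"linear": [0.2, -0.5, 0], "angular": [0, 0, 0]},
  ],
)

```text
t: 17.0
eef_pos: [0.5357, -0.2683, 0.0971]
tcp_rot: [-0.584, -0.399, 0.584, -0.398]
ft_force: [-0.2, -0.8, -1.4]
opening: 0.234
```

Call:
arm_command(
  moves=[
    {"linear": [0, 0, -2], "angular": [0, 0, 0]},
    {"linear": [0, 0, -2.2], "angular": [0, 0, 0]},
    {"linear": [0, 0, -2.0], "angular": [0, 0, 0]},
    {"linear": [0, 0, -1.2], "angular": [0, 0, 0]},
    {"linear": [0, 0, -0.6], "angular": [0, 0, 0]},
    {"linear": [0, 0, 0], "angular": [0, 0, 0]},
    {"linear": [0, 0, 0], "angular": [0, 0, 0]},
    {"linear": [0, 0, 0], "angular": [0, 0, 0]},
  ],
)

```text
t: 17.8
eef_pos: [0.536, -0.2674, 0.019]
tcp_rot: [0.584, 0.399, -0.583, 0.4]
ft_force: [-0.9, 0.6, -1.1]
opening: 0.235
```

Call:
arm_command(
  moves=[
    {"linear": [0, 0, -0.3], "angular": [0, 0, 0]},
    {"linear": [0, 0, -0.3], "angular": [0, 0, 0]},
    {"linear": [0, 0, -0.25], "angular": [0, 0, 0]},
    {"linear": [0, 0, -0.15], "angular": [0, 0, 0]},
    {"linear": [0, 0, -0.1], "angular": [0, 0, 0]},
    {"linear": [0, 0, 0], "angular": [0, 0, 0]},
    {"linear": [0, 0, 0], "angular": [0, 0, 0]},
  ],
)

```text
t: 18.5
eef_pos: [0.5354, -0.2671, 0.0081]
tcp_rot: [0.584, 0.399, -0.584, 0.399]
ft_force: [-4.1, 1.4, 10.8]
opening: 0.234
```

Contact with the table (10.8 N up). Release, then retreat.

Call:
arm_command(
  moves=[
    {"linear": [0, 0, 0], "angular": [0, 0, 0]},
    {"linear": [0, 0, 0], "angular": [0, 0, 0]},
    {"linear": [0, 0, 0], "angular": [0, 0, 0]},
    {"linear": [0, 0, 0], "angular": [0, 0, 0]},
    {"linear": [0, 0, 0], "angular": [0, 0, 0]},
    {"linear": [0, 0, 0], "angular": [0, 0, 0]},
    {"linear": [0, 0, 0], "angular": [0, 0, 0]},
    {"linear": [0, 0, 0], "angular": [0, 0, 0]},
  ],
  hand=0,
)

```text
t: 19.3
eef_pos: [0.5355, -0.2672, 0.007]
tcp_rot: [-0.584, -0.399, 0.584, -0.399]
ft_force: [0.5, -0.3, -0.5]
opening: 0.999
```

Call:
arm_command(
  moves=[
    {"linear": [0, 0, 1], "angular": [0, 0, 0]},
    {"linear": [0, 0, 2], "angular": [0, 0, 0]},
    {"linear": [0, 0, 3], "angular": [0, 0, 0]},
    {"linear": [0, 0, 4], "angular": [0, 0, 0]},
    {"linear": [0, 0, 4], "angular": [0, 0, 0]},
    {"linear": [0, 0, 3], "angular": [0, 0, 0]},
    {"linear": [0, 0, 1], "angular": [0, 0, 0]},
    {"linear": [0, 0, 0], "angular": [0, 0, 0]},
  ],
)

```text
t: 20.1
eef_pos: [0.536, -0.2675, 0.189]
tcp_rot: [0.584, 0.398, -0.583, 0.4]
ft_force: [0.2, 0.3, 0.2]
opening: 1.003
```

```bash
python3 - <<'E'
from h import *
s=sensors.sense();print(s['t'],s['eef_pos'],s['opening'])
w=vision.capture('wrist');t=vision.capture('top');sc=vision.capture('scene')
save(w,'w8');save(t,'t8');save(sc,'s8')
a=cv2.resize(sc[120:320,230:430],None,fx=2,fy=2,interpolation=2)
b=cv2.resize(w[0:250,200:450],(400,400))
save(np.hstack([a,b]),'v8')
E
```

```text
20.1 [ 0.5360028  -0.267485    0.18898586] 1.0025905466252438
```

View pics/v8.png

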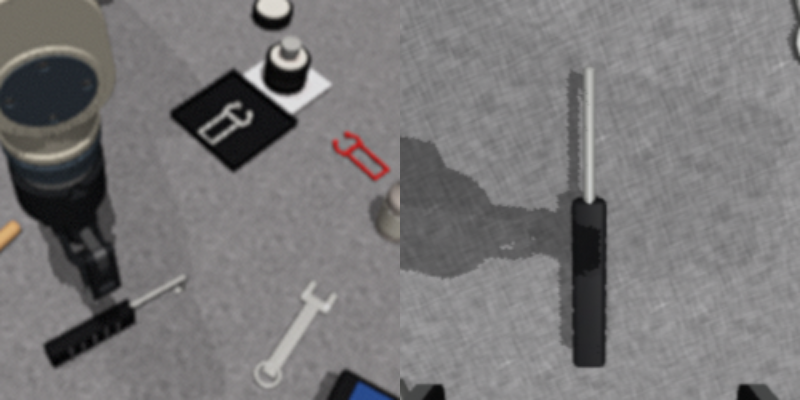

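```bash
python3 - <<'E'
from h import *
P=ray(vision.calibration('scene'),(230+236/2,120+112/2),.008);v=P[:2]-[.4779,.103]
print(P,'tray x,y',v@[-.2,-.98],v@[.98,-.2]); workorder.finish_job()
E
```

```text
[0.4775 0.1166 0.008 ] tray x,y -0.013248 -0.0031120000000000115
the job is handed in; nothing more can be done
```

I pried the clip off the spindle with the hooked pick and left it lying flat in the stand's tray. The pick is back on the table at its original spot, and the job is handed in, at about 20 s of the 58 s allowed.

- **Clip:** in the last picture the centre of its jaws is about 13 mm from the tray's centre along x and 3 mm along y. The limit is 60 mm both ways. The pull peaked at about 10 N in the readings.
- **Pick:** I lowered it until it met the table with about 11 N, then opened the gripper. The pictures after I raised the arm show it lying flat and well clear of the clip.
- **Other things:** the arm never went near them, and those visible in the last views I looked at stand where they were. I did not measure each one's shift.

None of my checks failed. The only small disagreement was about 3 mm in the pick's height between the scene camera and the arm's own reading, which was within the fit's margin.

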